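Clamp a brittle lens blank gently between a sliding jaw and a sprung pad

TASK

Draw the blue jaw of the lens clamp fully back, slide the yellow-edged lens blank across the worktop into the middle of the gap between jaw and orange pad, then close the jaw until the lens has pushed the sprung pad back about 5 mm, and leave it clamped there. The lens is brittle: only nudge it along, flat on the worktop, without lifting it and never pressing on it with more than about 6 N from any side, which rules out squeezing it in the gripper. Leave the pouch and the bottles where they are.

Things in the scene. Friction and masses are not known exactly. Their poses are not given: they have to be found in the camera images.
- clamp: Lens clamp fixed to the worktop; it has no floor, the lens slides. Origin at z = 0, where the lens centre stands when it just touches both faces of the pad at rest. Clamp +x: from jaw towards pad, away from the robot; +y: the open side, to the robot's left. Rail on the closed side, y = -79 to -57, x = -110 to 105, 22 high; jaw saddle 37 high; grey end block x = 77 to 99, y = -79 to 31, 36 high.
- gap_entry (a point): Point on the worktop on the open side of the clamp, at clamp (-18, 100, 0), axes as the clamp's. From here the lens centre goes straight along clamp -y by 100 into the gap, clear of the pad's tips and of the jaw when that is fully back.
- jaw (a joint): Blue sliding jaw, m. The value is how far it is drawn back along clamp -x: its flat front face (y = -72 to 28, z = 2 to 28) is at clamp x = -value. 0 = far in, 0.072 = fully back. Stiff (about 7 N), stays where it is left. It touches the lens at about 0.035; the wanted clamping is at about 0.030.
- jaw_post (a point): Top centre of the black upright grip post on the jaw: round, 22 diameter, z from 34 to 70, standing on the jaw (top 28 high), 15 behind the jaw's front face, at clamp y = -30. It can be gripped from above, firmly, and moves with the jaw.
- pad (a joint): Sprung orange pad, m: how far it is pushed back along clamp +x from rest (0; pad then at x = 28 to 52, y = -28 to 28, top 25.5 high) to its stop (0.016). Spring 0.35 N per mm; at the stop the force jumps. The two steel pins behind the end block stand out by about 5 mm at rest and farther when the pad is pushed back.
- pad_apex (a point): Middle of the pad's shallow vee (140 degrees between its faces), on its top edge 25.5 high; at clamp x = 37 at rest, y = 0; moves with the pad.
- lens: Lens blank, a pale domed disc with a yellow edge guard: 70 diameter, upright edge 12 high, dome 17 high at the middle, 60 g. Origin at the centre of its underside; z up.
- lens_pouch: grey and white paper lens pouch lying flat, 66 x 118 x 8 mm; origin at the centre of its underside. A bystander.
- spray_bottle: standing white bottle with a blue cap, diameter 42, height 155 mm; origin at the centre of its underside. A bystander.
- small_bottle: standing white bottle with a red cap, diameter 34, height 110 mm; origin at the centre of its underside. A bystander.

How it is judged:
On the way, in this order (a step that is already met when the one before it is completed fails the run):
1. the jaw is drawn back (65 mm or more) (value of joint jaw above 0.065 m), for 0.1 s.
2. the lens lies in the gap between jaw and pad, within 12 mm of the middle sideways, while the jaw is still well open (45 mm or more) (y of lens in the frame of clamp between -0.012 and 0.012 m and x of lens in the frame of clamp between -0.038 and 0.006 m and value of joint jaw above 0.045 m), for 0.1 s.
At the end, for the whole second after the job is handed in: the lens lies flat and at rest on the worktop, pinched between jaw and pad, within 10 mm of the clamp's middle sideways (clamp y), with the sprung pad pushed back by 2 to 9 mm (y of lens in the frame of clamp between -0.01 and 0.01 m and value of joint pad between 0.002 and 0.009 m and contact force between lens and clamp above 0.8 N and height (world z) of lens below 0.004 m and angle between lens's own z axis and vertical below 0.08 rad and linear speed of lens below 0.01 m/s); the robot touches nothing.
It fails at once if the lens pressed with more than 7 N by the fingers (contact force between lens and the fingers above 7 N).
It fails at once if the lens squeezed with more than 6 N a side: the forces of all that touches it (jaw, pad, worktop, fingers) add up to more than 13 N (contact force between lens and anything else above 13 N).
It fails at once if the lens lifted or tipped: its underside more than 8 mm above the worktop or more than 0.25 rad off level (height (world z) of lens above 0.008 m or angle between lens's own z axis and vertical above 0.25 rad).
It fails at once if the pouch or a bottle moved by more than 20 mm (distance of any of lens_pouch, spray_bottle, small_bottle from where it was at the start of the episode above 0.02 m).
It also fails if it takes over 72 s, if anything falls off the work surface, if the arm or the gripper's body presses on something with over 40 N, if the wrist force passes 120 N, or if a joint passes its speed limit or range.

ROBOT

A 7-joint arm with a two-finger parallel gripper is mounted at the origin on a cart in front of the work surface, level with it; the furniture and walls round the work are solid. World frame = base frame: x ahead of the robot, y to its left, z up, the work surface at z = 0. Lengths are in m, angles in rad, forces in N, time in s.
With the tool pointing down it reaches from about 0.425 to 0.925 m from the base axis. Payload 6.8 kg.
Tool frame: the origin (TCP) lies midway between the tips of the shut fingers; the grasp point (between the pads) lies 19 mm behind it (bot.hold_point_z is the distance from the TCP to the grasp point, in m); z points along the fingers, y is the line along which they close (so a half turn about z gives the same grasp; the last joint's range is limited). The gripper opens to 85 mm and grips with 20 to 120 N. Pads are 22 mm wide; open, the fingers measure 114 mm over their backs; the gripper's body (76 mm by 85 mm) begins 54 mm behind the grasp point. The pads swing forward as they close: fully open they stand 13 mm farther back than shut.
Start: joints at [1.083, 0.477, 0.022, 1.555, -0.011, 1.109, -0.083], TCP at [0.25, -0.627, 0.231] pointing down, gripper open.
Joint ranges: [-2.96, 2.96], [-0.34, 2.1], [-1.41, 1.46], [0.24, 2.44], [-1.37, 4.51], [0.17, 1.92], [-2.96, 2.96]. Speed limits (rad/s): [2.39, 2.39, 3.14, 3.14, 3.14, 3.14, 3.14].

INTERFACE

Orientations are given as a unit quaternion [w, x, y, z].
In Python, from station import bot gives the robot as it stands. The module is installed in compiled form; this text tells all that it offers.
- The arm moves only by the tool step_arm, never from a script. Its argument "increments" is a list that holds one entry, the list of rows, each a list of 7 numbers: the opening, from -1 (shut) to 1 (fully open), then the shift along the tool's x, y, z in mm, then the turn, a rotation vector about the tool's x, y, z in degrees. In form: [[[grip, x, y, z, ax, ay, az], ...]]. A call has 1 to 10 rows; each row is the pose to reach, as a shift and turn from the pose commanded when the call began, along the tool's axes at that moment; what a row does not reach only later rows make up. A row lasts 1/12 s, in which the tool goes at most 41.7 mm and 7.16 degrees, less where a joint would pass 70% of its speed; a pose out of reach is approached as far as the arm can. A call with a gripper value outside its range is refused whole. The fingers move at their own pace and stop on an object; "force" is the grip in N (left out, the last holds). Time passes only in rows, so rows that repeat a pose let the fingers close. It gives the time, the measured TCP pose, the force, the opening and the grip force at its end, in the units of the state.
- bot.get_obs(): the state, without advancing time (a new reading comes with each control period).
- bot.read_camera(name): name is "scene" or "top" or "wrist"; returns a dict with "image" (420x560x3 uint8, red, green, blue), "camera_matrix" (3x3 intrinsics, pixels), "R" (3x3) and "t" (3): a world point X has camera coordinates R X + t. Camera axes: x right, y down, z forward; pixel columns grow to the right and rows downward; lengths in m; the calibration is good to about 2 mm. The wrist camera is an equidistant fisheye: a pixel r from the principal point sees the ray r / f radians off the axis. A picture is of the moment at which its call begins. There is no depth.
- bot.hand_in(): hands the job in; it is judged then, once.
The state is a dict: "t": time; "q": joint angles; "joint_vel": joint speeds; "joint_torque": joint torques, N m; "eef_pos": TCP position; "tool_rot": TCP orientation; "contact_force": force on the tool from outside, world axes, zero at the start; "torque": the same for the moment, N m; "gripper_width": opening from 0.0 (shut) to 1.0 (fully open); "grasp_force": force on a finger pad.
Only numpy, scipy, OpenCV 4.12 (cv2) and the standard library are available. Lean on these libraries where they do the work, as an engineer would, in place of code of your own. Each camera call takes 0.05 s, during which the arm holds its last target. There are 200 camera calls.

## Working session

There is one attempt and no reset: what is moved stays moved. The work goes in short steps, Python scripts to look and compute and a tool call to move; the robot and the scene stay as the last step left them, time stands still between calls to the robot, and variables do not carry over. Pictures are saved under pics/ and viewed, at most 10 in all, crops included, and the job is handed in when it is done.

Besides the shell and the picture viewer there is one more tool, called after "Request:" as name(argument=value, ...), one argument or row to a line, values as JSON. step_arm: Moves the arm, as the interface text tells. Its arguments: {"type":"object","properties":{"increments":{"type":"array"},"force":{"type":"number"}},"required":["increments"]}

```bash
mkdir -p pics; cat > h.py <<'E'
import numpy as np, cv2
from station import bot
def ray(c,u,v):
    K=c["camera_matrix"];R=np.array(c["R"]);t=np.array(c["t"])
    x=cv2.undistortPoints(np.array([[[u,v]]],float),np.array(K),None)[0,0]
    return -R.T@t, R.T@np.array([x[0],x[1],1.])
def onz(c,u,v,z):
    o,d=ray(c,u,v); return o+d*(z-o[2])/d[2]
def tri(a,b):
    A=np.zeros((3,3));y=np.zeros(3)
    for o,d in(a,b):
        d=d/np.linalg.norm(d);P=np.eye(3)-np.outer(d,d);A+=P;y+=P@o
    return np.linalg.solve(A,y)
def save(n,im): cv2.imwrite(n,cv2.cvtColor(im,cv2.COLOR_RGB2BGR))
E
python3 - <<'E'
from h import *
import pickle
o=bot.get_obs();print({k:np.round(v,3) for k,v in o.items()})
C={n:bot.read_camera(n) for n in("scene","top")}
pickle.dump(C,open("c0.pkl","wb"))
for n in C: save(f"pics/{n}0.png",C[n]["image"]);print(n,C[n]["camera_matrix"],C[n]["R"],C[n]["t"])
E
```

```text
{'t': np.float64(0.0), 'q': array([ 1.083,  0.478,  0.022,  1.556, -0.011,  1.109, -0.083]), 'joint_vel': array([ 0.002,  0.001,  0.   , -0.001, -0.001,  0.001, -0.   ]), 'joint_torque': array([-1.0000e-03, -5.9645e+01,  1.6080e+00, -2.8120e+01,  1.2000e-02,
        9.0000e-03,  0.0000e+00]), 'eef_pos': array([ 0.25 , -0.626,  0.23 ]), 'tool_rot': array([-0.001,  0.982,  0.189, -0.   ]), 'contact_force': array([0.572, 0.003, 0.005]), 'torque': array([-0.007,  0.005,  0.042]), 'grasp_force': np.float64(0.0), 'gripper_width': np.float64(0.997)}
scene [[378.9021889    0.         279.20701539]
 [  0.         378.9021889  214.32995927]
 [  0.           0.           1.        ]] [[-0.58068095 -0.81404146  0.01208873]
 [-0.54513984  0.37775093 -0.74841619]
 [ 0.60467528 -0.44118107 -0.6631192 ]] [0.35877177 0.28220224 1.01853478]
top [[457.91438909   0.         273.65344624]
 [  0.         457.91438909 198.10159862]
 [  0.           0.           1.        ]] [[-0.02288226 -0.99973719  0.00139437]
 [-0.98355273  0.02226183 -0.17924406]
 [ 0.17916592 -0.00547295 -0.98380365]] [0.1105769  0.49518217 1.48326948]
```

View pics/scene0.png

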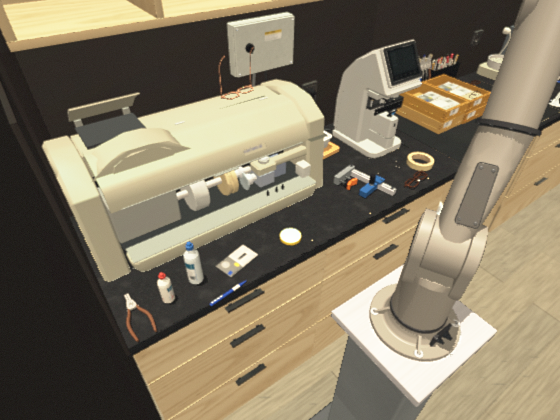

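View pics/top0.png

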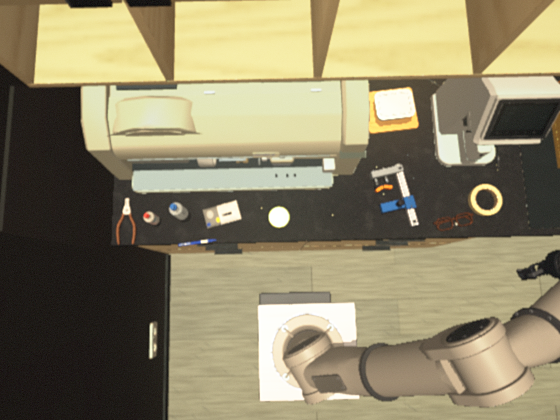

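The scene view has the lens at about (290,237) and the clamp at about (365,182). In the top view they are at (279,217) and (397,195). The pouch and bottles are to the robot's left, away from the route.

```bash
python3 - <<'E'
from h import *
import pickle
C=pickle.load(open("c0.pkl","rb"))
a=C["top"]["image"][155:235,360:430]; b=C["scene"]["image"][155:205,325:405]
a=cv2.resize(a,None,fx=5.5,fy=5.5,interpolation=cv2.INTER_CUBIC);b=cv2.resize(b,None,fx=5,fy=5,interpolation=cv2.INTER_CUBIC)
im=np.zeros((450,790,3),np.uint8);im[:a.shape[0],:a.shape[1]]=a;im[:b.shape[0],388:388+b.shape[1]]=b
save("pics/crop1.png",im)
for n in C:
    hsv=cv2.cvtColor(C[n]["image"],cv2.COLOR_RGB2HSV)
    x0,x1,y0,y1=(360,430,155,235) if n=="top" else (325,405,155,205)
    for nm,lo,hi in(("blue",(100,120,60),(125,255,255)),("orange",(5,150,120),(18,255,255))):
        m=cv2.inRange(hsv,lo,hi);k=np.zeros_like(m);k[y0:y1,x0:x1]=m[y0:y1,x0:x1]
        p=cv2.findNonZero(k)
        if p is not None: print(n,nm,len(p),p[:,0].mean(0),cv2.boundingRect(p),cv2.minAreaRect(p))
    x0,x1,y0,y1=(262,297,200,232) if n=="top" else (272,308,222,250)
    g=C[n]["image"][y0:y1,x0:x1]
    m=(g.max(2)>110).astype(np.uint8)*255
    cs=cv2.findContours(m,0,1)[0];c=max(cs,key=cv2.contourArea)
    e=cv2.fitEllipse(c);uv=np.array(e[0])+[x0,y0];print(n,"lens",uv,e[1],[onz(C[n],*uv,z).round(4) for z in(0.006,0.012)])
E
```

```text
scene blue 210 [370.10952381 186.90952381] (359, 175, 26, 23) ((370.9706115722656, 185.88235473632812), (9.978801727294922, 28.7432861328125), 49.398704528808594)
scene orange 77 [350.67532468 182.01298701] (326, 155, 32, 35) ((342.630859375, 168.83094787597656), (41.01346206665039, 13.762907981872559), 58.29857635498047)
scene lens [289.9454689 235.9136591] (17.50040054321289, 22.088043212890625) [array([0.4384, 0.0848, 0.006 ]), array([0.4337, 0.0886, 0.012 ])]
top blue 291 [397.40206186 204.55670103] (380, 195, 36, 18) ((397.4706115722656, 204.8823699951172), (12.611852645874023, 34.440059661865234), 75.96376037597656)
top orange 69 [383.5942029  187.33333333] (375, 184, 18, 9) ((383.3482971191406, 187.34268188476562), (6.221113204956055, 17.913808822631836), 77.00537872314453)
top lens [278.5232029  216.55824471] (21.469141006469727, 21.494230270385742) [array([0.4405, 0.084 , 0.006 ]), array([0.4397, 0.0841, 0.012 ])]
```

View pics/crop1.png

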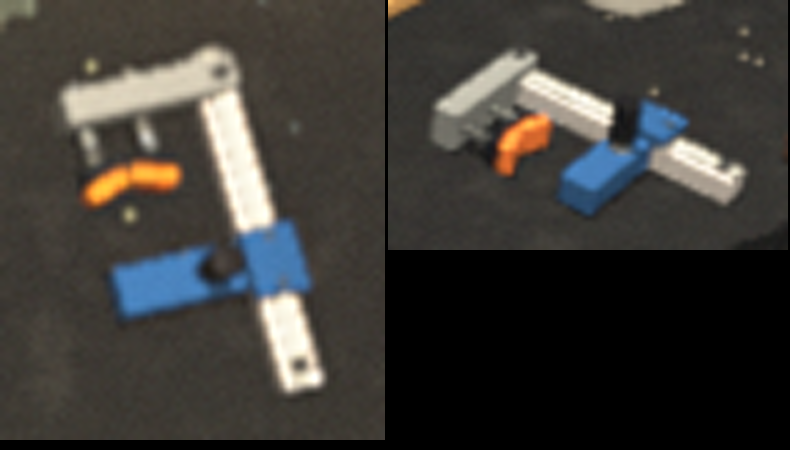

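The crop shows the pad vee front at about crop (132,188), which is top pixel (384,189). The post top is at crop (222,258), top pixel (400,202). The rail runs from near end (300,385) to far end (215,60).

```bash
python3 - <<'E'
from h import *
import pickle
C=pickle.load(open("c0.pkl","rb"));T=C["top"];S=C["scene"]
P=lambda x,y,z:onz(T,360+x/5.5,155+y/5.5,z)
ap=P(132,188,.0255); r0=P(300,385,.022);r1=P(223,90,.022)
d=r1-r0;yaw=np.arctan2(d[1],d[0]);print("apex",ap.round(4),"yaw rail",np.degrees(yaw))
b0=P(65,112,.036);b1=P(235,75,.036);d=b1-b0;print("yaw block",np.degrees(np.arctan2(d[1],d[0]))+90)
j0=P(112,272,.028);j1=P(240,246,.028);d=j1-j0;print("yaw jaw",np.degrees(np.arctan2(d[1],d[0]))+90)
post=tri(ray(T,360+222/5.5,155+258/5.5),ray(S,325+(625-388)/5,155+103/5));print("post",post)
y=np.radians(15);X=np.array([np.cos(y),np.sin(y),0]);Y=np.array([-X[1],X[0],0])
o=ap-.037*X;o[2]=0;print("origin",o,"entry",o-.018*X+.1*Y, "post in clamp",(post-o)@X,(post-o)@Y, "r0",(r0-o)@X,(r0-o)@Y,"post x z.07",P(222,258,.07), (P(222,258,.07)-o)@X,(P(222,258,.07)-o)@Y)
E
```

```text
apex [ 0.5233 -0.2758  0.0255] yaw rail 10.245536967155054
yaw block 11.184149750365393
yaw jaw 10.238667734317744
post [ 0.47138014 -0.31710925  0.06499094]
origin [ 0.4876003  -0.28535784  0.        ] entry [ 0.44433173 -0.193424    0.        ] post in clamp -0.023885344553201893 -0.0264714209296619 r0 -0.10738711586312819 -0.05987312511931814 post x z.07 [ 0.47088231 -0.3153876   0.07      ] -0.02392061717853807 -0.024679594670673585
```

Request:
step_arm(
  increments=[
    [[0.2,333,-240,20,0,0,-79],[0.2,333,-240,20,0,0,-79],[0.2,333,-240,20,0,0,-79],[0.2,333,-240,20,0,0,-79],[0.2,333,-240,20,0,0,-79],[0.2,333,-240,20,0,0,-79],[0.2,333,-240,20,0,0,-79],[0.2,333,-240,20,0,0,-79],[0.2,333,-240,20,0,0,-79],[0.2,333,-240,20,0,0,-79]],
  ],
  force=60,
)

```text
t: 0.93
eef_pos: [0.4716, -0.2776, 0.2111]
tool_rot: [-0.0, 0.683, 0.73, 0.0]
contact_force: [0.0, -0.8, -0.0]
gripper_width: 0.6
grasp_force: 0.0
```

Request:
step_arm(
  increments=[
    [[0.2,0,0,0,0,0,-6.7],[0.2,0,0,0,0,0,-6.7],[0.2,0,0,0,0,0,-6.7]],
  ],
)

```text
t: 1.18
eef_pos: [0.4701, -0.2809, 0.2109]
tool_rot: [-0.0, 0.644, 0.765, -0.0]
contact_force: [0.0, 0.7, 0.4]
gripper_width: 0.602
grasp_force: 0.0
```

```bash
cat >> h.py <<'E'
def rayw(c,u,v):
    K=np.array(c["camera_matrix"]);R=np.array(c["R"]);t=np.array(c["t"])
    x=cv2.fisheye.undistortPoints(np.array([[[u,v]]],float),K,np.zeros(4))[0,0]
    return -R.T@t, R.T@np.array([x[0],x[1],1.])
def onzw(c,u,v,z):
    o,d=rayw(c,u,v); return o+d*(z-o[2])/d[2]
E
python3 - <<'E'
from h import *
import pickle
o=bot.get_obs();print(o["eef_pos"],o["tool_rot"],o["t"],o["q"].round(2))
C=bot.read_camera("wrist");pickle.dump(C,open("w1.pkl","wb"));save("pics/w1.png",C["image"]);print(C["camera_matrix"],C["R"],C["t"], -np.array(C["R"]).T@C["t"])
E
```

```text
[ 0.4700595  -0.28087698  0.21094954] [-3.50983327e-04  6.43574348e-01  7.65383465e-01 -2.94098893e-04] 1.1833 [ 0.75  0.32 -0.4   1.86  0.15  0.99  0.46]
[[325.1922621    0.         279.04722918]
 [  0.         325.1922621  208.44741878]
 [  0.           0.           1.        ]] [[ 9.85132145e-01  1.71797298e-01 -5.87045221e-04]
 [ 1.63109201e-01 -9.34228369e-01  3.17195120e-01]
 [ 5.39448300e-02 -3.12574861e-01 -9.48360117e-01]] [-0.41411277 -0.37365405  0.24878383] [ 0.45548161 -0.20017118  0.3542148 ]
```

View pics/w1.png

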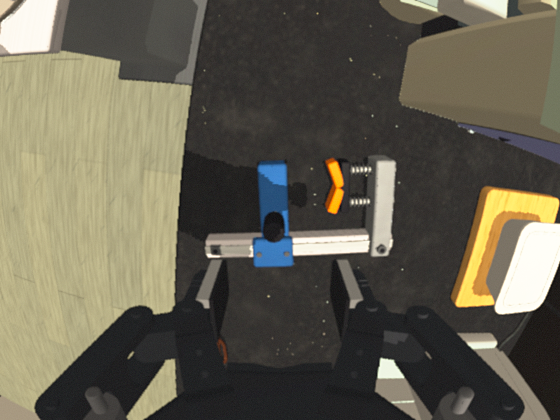

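In the wrist view, image right is clamp +x and up is clamp +y. The post is at about (274,228), the pad vee at (343,188), the rail ends at x≈206 and 393, and the jaw spans columns 258 to 292.

```bash
python3 - <<'E'
from h import *
import pickle
C=pickle.load(open("w1.pkl","rb"))
a=C["image"][150:272,196:400]
a=cv2.resize(a,None,fx=3.9,fy=3.9,interpolation=cv2.INTER_CUBIC)
a=np.clip(a.astype(float)*1.6+20,0,255).astype(np.uint8)
save("pics/w1c.png",a)
E
```

```text
(no output)
```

View pics/w1c.png

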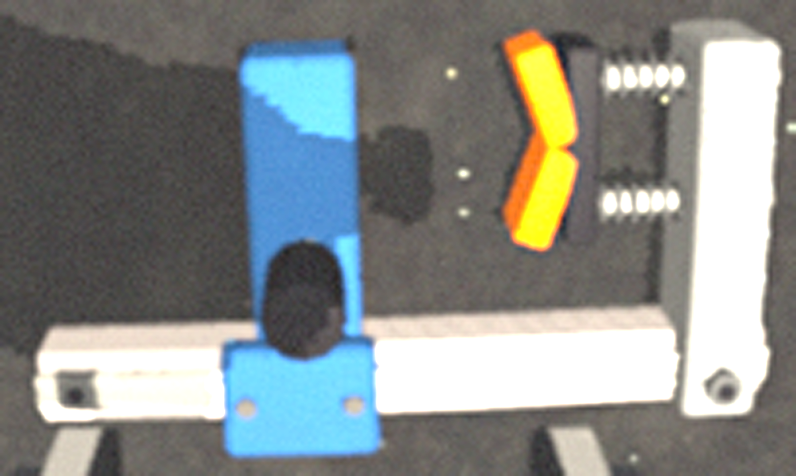

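The crop gives the post-top centre at (305,318), the pad apex at (552,147), the jaw-front top edge from (353,55) to (362,335), and the block top corners at (778,42) and (752,412).

```bash
python3 - <<'E'
from h import *
import pickle
C=pickle.load(open("w1.pkl","rb"));C0=pickle.load(open("c0.pkl","rb"));T=C0["top"]
g=lambda x,y:(196+x/3.9,150+y/3.9)
P=lambda x,y,z:onzw(C,*g(x,y),z)
def yw(a,b,off):
    d=b-a;return round(np.degrees(np.arctan2(d[1],d[0]))+off,1)
print("yaw",yw(P(45,418,.022),P(680,400,.022),0),yw(P(752,412,.036),P(778,42,.036),-90),yw(P(683,412,.036),P(703,42,.036),-90),yw(P(362,335,.028),P(353,55,.028),-90))
post=tri(rayw(C,*g(305,318)),ray(T,360+222/5.5,155+257/5.5))
ap=tri(rayw(C,*g(552,147)),ray(T,384,189))
print("post2v",post,"z70",P(305,318,.07),"apex2v",ap,"z",P(552,147,.0255))
y=np.radians(10.5);X=np.array([np.cos(y),np.sin(y),0]);Y=np.array([-X[1],X[0],0])
o=P(552,147,.0255)-.037*X;o[2]=0;print("o",o)
for n,p in dict(post=P(305,318,.07),jf0=P(353,55,.028),jf1=P(362,335,.028),b=P(752,412,.036),b2=P(778,42,.036),r=P(45,418,.022)).items():print(n,((p-o)@X*1e3).round(1),((p-o)@Y*1e3).round(1))
print("entry",o-.018*X+.1*Y)
q=bot.get_obs();p=q["eef_pos"];w=q["tool_rot"];t=2*np.arctan2(w[2],w[1]);print("tool yaw",np.degrees(t))
tx=np.array([np.cos(t),np.sin(t),0]);ty=np.array([np.sin(t),-np.cos(t),0]);d=P(305,318,.07)-p;print("to post tool x,y",d@tx,d@ty,"z",p[2])
E
```

```text
yaw 11.5 12.4 12.3 12.1
post2v [ 0.47023281 -0.31302425  0.07956998] z70 [ 0.47109329 -0.31731872  0.07      ] apex2v [ 0.49531422 -0.23930654  0.17624784] z [ 0.53105916 -0.27512134  0.0255    ]
o [ 0.49467873 -0.28186406  0.        ]
post -29.7 -30.6
jf0 -16.9 25.9
jf1 -14.7 -53.3
b 99.4 -76.9
b2 95.9 31.7
r -108.8 -82.5
entry [ 0.45875659 -0.18681881  0.        ]
tool yaw 99.77106632895652
to post tool x,y -0.035371509012862054 -0.004647828201566374 z 0.21097758747593062
```

Request:
step_arm(
  increments=[
    [[0.2,-35.4,-4.6,60,0,0,-2.3],[0.2,-35.4,-4.6,60,0,0,-2.3],[0.2,-35.4,-4.6,100,0,0,-2.3],[0.2,-35.4,-4.6,130,0,0,-2.3],[0.2,-35.4,-4.6,150,0,0,-2.3],[0.2,-35.4,-4.6,170,0,0,-2.3],[0.2,-35.4,-4.6,170,0,0,-2.3]],
  ],
)

```text
t: 1.82
eef_pos: [0.4684, -0.3166, 0.0374]
tool_rot: [-0.003, 0.629, 0.778, -0.001]
contact_force: [-0.5, 0.2, 1.3]
gripper_width: 0.6
grasp_force: 0.0
```

Request:
step_arm(
  increments=[
    [[-1,0,0,0,0,0,0],[-1,0,0,0,0,0,0],[-1,0,0,0,0,0,0],[-1,0,0,0,0,0,0],[-1,0,0,0,0,0,0],[-1,0,0,0,0,0,0]],
  ],
)

```text
t: 2.32
eef_pos: [0.4722, -0.3175, 0.0429]
tool_rot: [0.001, 0.627, 0.779, -0.001]
contact_force: [-3.5, -1.8, 7.3]
gripper_width: 0.238
grasp_force: 58.8
```

Request:
step_arm(
  increments=[
    [[-1,0,-6,0,0,0,0],[-1,0,-12,0,0,0,0],[-1,0,-18,0,0,0,0],[-1,0,-24,0,0,0,0],[-1,0,-30,0,0,0,0],[-1,0,-36,0,0,0,0],[-1,0,-42,0,0,0,0],[-1,0,-47,0,0,0,0],[-1,0,-51,0,0,0,0],[-1,0,-53,0,0,0,0]],
  ],
)

```text
t: 3.15
eef_pos: [0.4241, -0.3278, 0.0429]
tool_rot: [0.003, 0.626, 0.78, 0.002]
contact_force: [7.5, 0.2, -2.3]
gripper_width: 0.237
grasp_force: 59.8
```

Request:
step_arm(
  increments=[
    [[-1,0,-1,0,0,0,0],[-1,0,-2,0,0,0,0],[-1,0,-3,0,0,0,0],[-1,0,-3,0,0,0,0]],
  ],
)

```text
t: 3.48
eef_pos: [0.4213, -0.3284, 0.0429]
tool_rot: [0.003, 0.626, 0.78, 0.002]
contact_force: [5.8, 0.4, -0.8]
gripper_width: 0.239
grasp_force: 59.8
```

Request:
step_arm(
  increments=[
    [[-1,0,-1,0,0,0,0],[-1,0,-2,0,0,0,0],[-1,0,-3,0,0,0,0],[-1,0,-4,0,0,0,0],[-1,0,-4,0,0,0,0]],
  ],
)

```text
t: 3.9
eef_pos: [0.4174, -0.3292, 0.0429]
tool_rot: [0.003, 0.626, 0.78, 0.002]
contact_force: [7.4, 0.1, -0.7]
gripper_width: 0.234
grasp_force: 59.8
```

Request:
step_arm(
  increments=[
    [[-1,0,-1,0,0,0,0],[-1,0,-2,0,0,0,0],[-1,0,-3,0,0,0,0],[-1,0,-3,0,0,0,0]],
  ],
)

```text
t: 4.23
eef_pos: [0.4146, -0.3298, 0.0429]
tool_rot: [0.003, 0.626, 0.78, 0.002]
contact_force: [6.9, 1.0, -0.7]
gripper_width: 0.233
grasp_force: 59.8
```

Request:
step_arm(
  increments=[
    [[-1,0,-1,0,0,0,0],[-1,0,-2,0,0,0,0],[-1,0,-3,0,0,0,0],[-1,0,-3,0,0,0,0]],
  ],
)

```text
t: 4.57
eef_pos: [0.4145, -0.3298, 0.0429]
tool_rot: [0.005, 0.626, 0.78, 0.003]
contact_force: [13.7, 1.1, -8.2]
gripper_width: 0.24
grasp_force: 59.2
```

Request:
step_arm(
  increments=[
    [[0.2,0,3,0,0,0,0],[0.2,0,3,0,0,0,0],[0.2,0,3,0,0,0,0],[0.2,0,3,0,0,0,0],[0.2,0,3,-20,0,0,0],[0.2,0,3,-50,0,0,0],[0.2,0,3,-90,0,0,0],[0.2,0,3,-120,0,0,0],[0.2,0,3,-120,0,0,0]],
  ],
)

```text
t: 5.32
eef_pos: [0.4135, -0.3319, 0.1674]
tool_rot: [0.005, 0.627, 0.779, -0.0]
contact_force: [1.2, 0.4, 0.4]
gripper_width: 0.602
grasp_force: 0.0
```

Request:
step_arm(
  increments=[
    [[0.2,36,16,0,0,0,0],[0.2,72,31,0,0,0,0],[0.2,108,46,0,0,0,0],[0.2,144,62,0,0,0,0],[0.2,180,78,0,0,0,0],[0.2,215,93,0,0,0,0],[0.2,251,93,0,0,0,7],[0.2,290,97,0,0,0,7],[0.2,320,100,0,0,0,7],[0.2,320,100,0,0,0,7]],
  ],
)

```text
t: 6.15
eef_pos: [0.4387, 0.0102, 0.1614]
tool_rot: [-0.0, 0.67, 0.742, 0.001]
contact_force: [0.6, 1.2, 0.4]
gripper_width: 0.602
grasp_force: 0.0
```

```bash
python3 - <<'E'
from h import *
import pickle
o=bot.get_obs();print(o["eef_pos"],o["tool_rot"],o["t"])
C=bot.read_camera("wrist");T=bot.read_camera("top");pickle.dump((C,T),open("w2.pkl","wb"))
im=np.hstack([cv2.resize(C["image"],(480,360)),cv2.resize(T["image"][150:240,350:430],(320,360))])
save("pics/w2.png",im)
E
```

```text
[0.43866908 0.01021665 0.16141387] [-4.65630252e-04  6.70051602e-01  7.42313971e-01  7.75319920e-04] 6.15
```

View pics/w2.png

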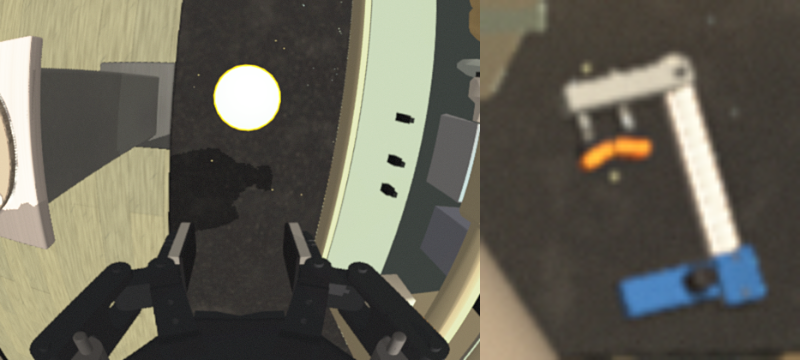

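The jaw is at the near end of the rail, fully back. The lens is seen nearly straight down at (247,98) in the scaled picture, clear of everything.

```bash
python3 - <<'E'
from h import *
import pickle
C,T=pickle.load(open("w2.pkl","rb"))
m=(C["image"][60:170,230:345].max(2)>130).astype(np.uint8)
c=max(cv2.findContours(m,0,1)[0],key=cv2.contourArea);e=cv2.fitEllipse(c);uv=np.array(e[0])+[230,60]
L=onzw(C,*uv,.010);print(uv,e[1],L, "diam",np.linalg.norm(onzw(C,uv[0]-e[1][0]/2,uv[1],.01)-onzw(C,uv[0]+e[1][0]/2,uv[1],.01)),"2view",tri(rayw(C,*uv),ray(pickle.load(open("c0.pkl","rb"))["top"],278.52,216.56)))
yaw=np.radians(12.1);X=np.array([np.cos(yaw),np.sin(yaw),0]);o=np.array([.494,-.2825,0]);G=o-.020*X
u=G-L;u[2]=0;n=np.linalg.norm(u);u/=n;print("push",n,"yaw tool",np.degrees(np.arctan2(-u[1],-u[0])))
q=bot.get_obs();p=q["eef_pos"];w=q["tool_rot"];t=2*np.arctan2(w[2],w[1]);print("tool yaw",np.degrees(t))
tx=np.array([np.cos(t),np.sin(t),0]);ty=np.array([np.sin(t),-np.cos(t),0])
d=L-.062*u-p;print("to start tool",d@tx,d@ty,p[2])
E
```

```text
[287.89676666 113.42647171] (77.140380859375, 78.16218566894531) [0.43853997 0.08380724 0.01      ] diam 0.06932761117962821 2view [0.43814454 0.08419594 0.02284638]
push 0.3722352569502454 yaw tool 95.53513364564007
tool yaw 95.53641363215333
to start tool 0.14062706018035684 0.006899592325151129 0.16109206860508463
```

Request:
step_arm(
  increments=[
    [[-0.3,40,7,0,0,0,0],[-0.3,80,7,0,0,0,0],[-0.3,120,7,0,0,0,0],[-0.3,141,7,0,0,0,0],[-0.3,141,7,40,0,0,0],[-0.3,141,7,80,0,0,0],[-0.3,141,7,120,0,0,0],[-0.3,141,7,140,0,0,0],[-0.3,141,7,147,0,0,0],[-0.3,141,7,147,0,0,0]],
  ],
)

```text
t: 7.08
eef_pos: [0.4328, 0.1434, 0.0127]
tool_rot: [-0.001, 0.674, 0.739, -0.002]
contact_force: [-0.4, 0.1, 0.4]
gripper_width: 0.355
grasp_force: 0.0
```

Request:
step_arm(
  increments=[
    [[-0.3,0,0,3,0,0,0],[-0.3,0,0,6,0,0,0],[-0.3,0,0,9,0,0,0],[-0.3,0,0,9,0,0,0]],
  ],
)

```text
t: 7.42
eef_pos: [0.4342, 0.1452, 0.0059]
tool_rot: [0.0, 0.673, 0.739, 0.001]
contact_force: [-0.8, 0.4, -0.6]
gripper_width: 0.347
grasp_force: 0.0
```

```bash
python3 - <<'E'
from h import *
o=bot.get_obs();print(o["eef_pos"],o["tool_rot"],o["contact_force"],o["gripper_width"])
C=bot.read_camera("wrist");save("pics/w3.png",C["image"][:,60:500])
E
```

```text
[0.43417309 0.1452166  0.00588553] [4.98299591e-04 6.73318435e-01 7.39352187e-01 6.16509286e-04] [-0.78109798  0.38367636 -0.57047983] 0.34665031837694943
```

View pics/w3.png

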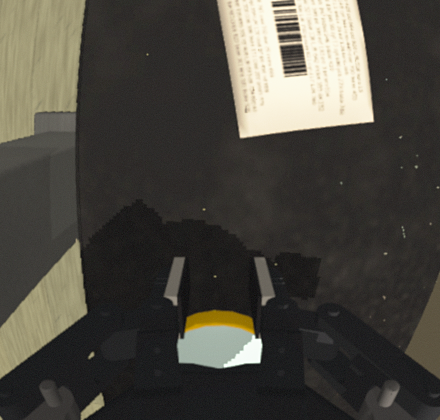

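The fingers straddle the lens symmetrically, with the finger midline at column 218 and the lens at 219. The lens is ahead of them, opposite the camera side.

Request:
step_arm(
  increments=[
    [[-0.3,-5,0,1,0,0,0],[-0.3,-10,0,2,0,0,0],[-0.3,-13,0,2,0,0,0],[-0.3,-16,0,2,0,0,0],[-0.3,-19,0,2,0,0,0],[-0.3,-22,0,2,0,0,0],[-0.3,-25,0,2,0,0,0],[-0.3,-29,0,2,0,0,0],[-0.3,-33,0,2,0,0,0],[-0.3,-37,0,2,0,0,0]],
  ],
)

```text
t: 8.3
eef_pos: [0.437, 0.1081, 0.0033]
tool_rot: [0.0, 0.673, 0.74, 0.0]
contact_force: [-0.5, 0.3, -0.4]
gripper_width: 0.348
grasp_force: 0.2
```

Request:
step_arm(
  increments=[
    [[-0.3,-5,0,0,0,0,0],[-0.3,-10,0,0,0,0,0],[-0.3,-15,0,0,0,0,0],[-0.3,-20,0,0,0,0,0],[-0.3,-25,0,0,0,0,0],[-0.3,-30,0,0,0,0,0],[-0.3,-35,0,0,0,0,0],[-0.3,-40,0,0,0,0,0],[-0.3,-44,0,0,0,0,0],[-0.3,-46,0,0,0,0,0]],
  ],
)

```text
t: 9.13
eef_pos: [0.4413, 0.0619, 0.0033]
tool_rot: [0.0, 0.673, 0.739, -0.0]
contact_force: [-0.1, 0.5, -0.2]
gripper_width: 0.354
grasp_force: 0.2
```

```bash
cat > l.py <<'E'
from h import *
o=bot.get_obs();p=o["eef_pos"];w=o["tool_rot"];t=2*np.arctan2(w[2],w[1]);print(p,np.degrees(t),o["t"])
yaw=np.radians(12.1);X=np.array([np.cos(yaw),np.sin(yaw),0]);Y=np.array([-X[1],X[0],0]);O=np.array([.494,-.2825,0])
tx=np.array([np.cos(t),np.sin(t),0]);ty=np.array([np.sin(t),-np.cos(t),0])
for n in("top","scene"):
    C=bot.read_camera(n);hsv=cv2.cvtColor(C["image"],cv2.COLOR_RGB2HSV)
    g=p-.043*tx;g[2]=.01;K=np.array(C["camera_matrix"]);z=np.array(C["R"])@g+C["t"];u=K@z/z[2]
    x0,y0=int(u[0])-25,int(u[1])-25
    m=(C["image"][y0:y0+50,x0:x0+50].max(2)>110).astype(np.uint8)
    c=max(cv2.findContours(m,0,1)[0],key=cv2.contourArea);h=cv2.convexHull(c);e=cv2.fitEllipse(h);uv=np.array(e[0])+[x0,y0]
    L=onz(C,*uv,.009);print(n,u[:2].round(1),uv.round(1),np.round(e[1],1),cv2.contourArea(h),L.round(4),"clamp",((L-O)@X*1e3).round(1),((L-O)@Y*1e3).round(1),"tool",((L-p)@tx*1e3).round(1),((L-p)@ty*1e3).round(1))
    save(f"pics/{n}_last.png",C["image"])
print("tool offset nominal lens clamp",(p-.0426*tx-O)@X,(p-.0426*tx-O)@Y)
E
python3 l.py
```

```text
[0.44134841 0.0619166  0.00328975] 95.33597019185603 9.1333
top [297.6 214.6] [304.1 207.9] [40.6 76.6] 1673.0 [ 0.468  -0.0037  0.009 ] clamp 33.0 278.0 tool -67.8 20.4
scene [304.4 226. ] [308.9 229.9] [ 9.2 16.7] 89.0 [0.4228 0.0178 0.009 ] clamp -6.7 308.6 tool -42.2 -22.6
tool offset nominal lens clamp 0.015696822644524547 0.3054980370671975
```

```bash
cat > w.py <<'E'
from h import *
from scipy.optimize import least_squares
o=bot.get_obs();p=o["eef_pos"];w=o["tool_rot"];t=2*np.arctan2(w[2],w[1]);print(p.round(4),np.degrees(t),o["t"])
yaw=np.radians(12.1);X=np.array([np.cos(yaw),np.sin(yaw),0]);Y=np.array([-X[1],X[0],0]);O=np.array([.494,-.2825,0])
tx=np.array([np.cos(t),np.sin(t),0]);ty=np.array([np.sin(t),-np.cos(t),0])
C=bot.read_camera("wrist");hsv=cv2.cvtColor(C["image"],cv2.COLOR_RGB2HSV)
m=cv2.inRange(hsv,(15,120,90),(35,255,255));m[:200]=0;m[400:]=0;m[:,:235]=0;m[:,330:]=0
q=[]
for c in range(240,325,2):
    r=np.flatnonzero(m[:,c])
    if len(r)>2: q.append((c,r[-1]))
q=np.array(q);print(len(q),q[0],q[len(q)//2],q[-1])
# inner (lower) edge of the yellow = top rim of the guard, z=.012
P=np.array([onzw(C,c,r,.012) for c,r in q])
A=np.c_[(P-p)@tx,(P-p)@ty]
s=least_squares(lambda v:np.hypot(A[:,0]-v[0],A[:,1]-v[1])-.035,[-.045,0],loss="soft_l1",f_scale=.001)
L=p+s.x[0]*tx+s.x[1]*ty
print("lens tool mm",s.x*1e3,"res",np.abs(s.fun).mean()*1e3,"clamp",(L-O)@X*1e3,(L-O)@Y*1e3,"world",L[:2])
d=O-.020*X-L;print("remaining in tool",d@tx*1e3,d@ty*1e3)
E
python3 w.py
```

```text
[0.4413 0.0621 0.0033] 95.33640403821727 9.2333
32 [248 304] [280 298] [310 304]
lens tool mm [-44.92244279  -0.70334507] res 0.18367345589666426 clamp 14.696749618931603 303.4968453600676 world [0.44475166 0.01733484]
remaining in tool -305.4710124170076 1.2884682999344772
```

Request:
step_arm(
  increments=[
    [[-0.3,-4,0,0,0,0,0],[-0.3,-9,0,0,0,0,0],[-0.3,-14,0,0,0,0,0],[-0.3,-19,0,0,0,0,0],[-0.3,-24,0,0,0,0,0],[-0.3,-29,0,0,0,0,0],[-0.3,-34,0,0,0,0,0],[-0.3,-39,0,0,0,0,0],[-0.3,-44,0,0,0,0,0],[-0.3,-49,0,0,0,0,0]],
  ],
)

```text
t: 10.12
eef_pos: [0.4459, 0.0133, 0.0033]
tool_rot: [0.0, 0.673, 0.74, -0.0]
contact_force: [0.4, 0.6, 1.1]
gripper_width: 0.35
grasp_force: 0.2
```

Request:
step_arm(
  increments=[
    [[-0.3,-5,0,0,0,0,0],[-0.3,-10,0,0,0,0,0],[-0.3,-15,0,0,0,0,0],[-0.3,-20,0,0,0,0,0],[-0.3,-25,0,0,0,0,0],[-0.3,-30,0,0,0,0,0],[-0.3,-35,0,0,0,0,0],[-0.3,-40,0,0,0,0,0],[-0.3,-45,0,0,0,0,0],[-0.3,-50,0,0,0,0,0]],
  ],
)

```text
t: 10.95
eef_pos: [0.4506, -0.0364, 0.0033]
tool_rot: [0.0, 0.673, 0.74, -0.0]
contact_force: [-0.3, 0.6, 0.9]
gripper_width: 0.35
grasp_force: 0.3
```

Request:
step_arm(
  increments=[
    [[-0.3,-5,0,0,0,0,0],[-0.3,-10,0,0,0,0,0],[-0.3,-15,0,0,0,0,0],[-0.3,-20,0,0,0,0,0],[-0.3,-25,0,0,0,0,0],[-0.3,-30,0,0,0,0,0],[-0.3,-35,0,0,0,0,0],[-0.3,-40,0,0,0,0,0],[-0.3,-44,0,0,0,0,0],[-0.3,-47,0,0,0,0,0]],
  ],
)

```text
t: 11.78
eef_pos: [0.4528, -0.0832, 0.0028]
tool_rot: [-0.001, 0.673, 0.74, -0.001]
contact_force: [-5.7, 2.0, 1.9]
gripper_width: 0.349
grasp_force: 0.1
```

```bash
python3 w.py
```

```text
[ 0.4528 -0.0832  0.0028] 95.40356930923498 11.7833
32 [248 304] [280 298] [310 304]
lens tool mm [-44.45302703  -0.35913199] res 0.15614760752025106 clamp -4.042225450445878 159.43514201986744 world [ 0.45662701 -0.12745432]
remaining in tool -160.2082800453243 2.7426418629911686
```

A -6 N sideways force appeared near the casing of the machine, so I'll look before going on.

```bash
python3 - <<'E'
from h import *
T=bot.read_camera("top");S=bot.read_camera("scene")
a=cv2.resize(T["image"][130:250,240:440],(660,396)[:2])[:, :400] if 0 else cv2.resize(T["image"][120:260,260:420],None,fx=2.5,fy=2.5,interpolation=cv2.INTER_CUBIC)
b=cv2.resize(S["image"][100:270,240:400],None,fx=2.5,fy=2.5,interpolation=cv2.INTER_CUBIC)
h=max(len(a),len(b));im=np.zeros((h,800,3),np.uint8);im[:len(a),:400]=a;im[:len(b),400:]=b
save("pics/chk.png",im)
o=bot.get_obs();print(o["contact_force"],o["torque"],o["q"],o["eef_pos"])
E
```

```text
[-5.91709353 -1.62510943  1.50306562] [-0.09189561  0.60751555 -0.02845567] [ 0.43688646  0.5493715  -0.47039385  2.18463952  0.50324477  0.51597777
 -0.32724758] [ 0.45285821 -0.08402952  0.0027957 ]
```

View pics/chk.png

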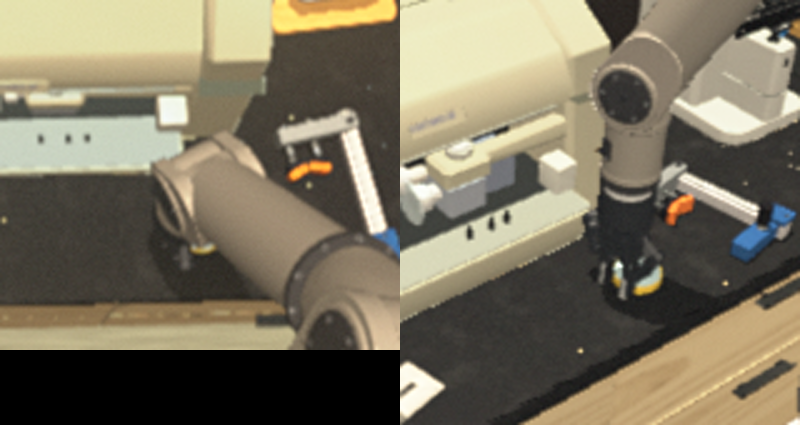

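The gripper's knuckle is brushing the front of the machine casing, whose corner is at y ≈ -0.11. I'll steer the lens and tool about 10 mm toward the robot past the corner, then go on.

Request:
step_arm(
  increments=[
    [[-0.3,-3,-2,0,0,0,0],[-0.3,-6,-4,0,0,0,0],[-0.3,-10,-5,0,0,0,0],[-0.3,-14,-6,0,0,0,0],[-0.3,-18,-7,0,0,0,0],[-0.3,-22,-8,0,0,0,0],[-0.3,-26,-9,0,0,0,0],[-0.3,-30,-10,0,0,0,0],[-0.3,-34,-10,0,0,0,0],[-0.3,-36,-10,0,0,0,0]],
  ],
)

```text
t: 12.77
eef_pos: [0.4484, -0.1202, 0.0033]
tool_rot: [0.0, 0.673, 0.739, -0.0]
contact_force: [0.5, 0.3, -1.0]
gripper_width: 0.347
grasp_force: 0.3
```

```bash
python3 w.py
```

```text
[ 0.4484 -0.1202  0.0033] 95.34386631192449 12.7667
32 [248 303] [280 297] [310 303]
lens tool mm [-44.32511499  -0.74055148] res 0.1825965805995816 clamp -16.50445569718604 124.33435990473278 world [ 0.45179943 -0.16438759]
remaining in tool -123.88219455552532 11.155884321716647
```

Request:
step_arm(
  increments=[
    [[-0.3,-4,0,0,0,0,0],[-0.3,-8,0,0,0,0,0],[-0.3,-13,0,0,0,0,0],[-0.3,-18,0,0,0,0,0],[-0.3,-23,0,0,0,0,0],[-0.3,-28,0,0,0,0,0],[-0.3,-33,0,0,0,0,0],[-0.3,-38,0,0,0,0,0],[-0.3,-42,0,0,0,0,0]],
  ],
)

```text
t: 13.57
eef_pos: [0.4524, -0.162, 0.0033]
tool_rot: [0.0, 0.673, 0.739, -0.0]
contact_force: [-1.4, 0.3, 0.2]
gripper_width: 0.35
grasp_force: 0.2
```

Request:
step_arm(
  increments=[
    [[-0.3,-5,1,0,0,0,0],[-0.3,-10,2,0,0,0,0],[-0.3,-15,3,0,0,0,0],[-0.3,-20,4,0,0,0,0],[-0.3,-25,5,0,0,0,0],[-0.3,-30,6,0,0,0,0],[-0.3,-35,6,0,0,0,0],[-0.3,-40,7,0,0,0,0],[-0.3,-43,7,0,0,0,0]],
  ],
)

```text
t: 14.32
eef_pos: [0.4636, -0.2042, 0.0033]
tool_rot: [0.0, 0.673, 0.739, 0.0]
contact_force: [1.0, 1.1, 0.1]
gripper_width: 0.354
grasp_force: 0.2
```

```bash
python3 w.py
```

```text
[ 0.4636 -0.2042  0.0033] 95.3521573046387 14.3167
32 [248 303] [280 297] [310 303]
lens tool mm [-44.40098537  -0.63986677] res 0.19218751648921112 clamp -19.18811806985051 38.881305581446476 world [ 0.46708794 -0.2485047 ]
remaining in tool -38.707366312927896 3.7622957224463036
```

Request:
step_arm(
  increments=[
    [[-0.3,-4,1,0,0,0,0],[-0.3,-8,1,0,0,0,0],[-0.3,-12,2,0,0,0,0],[-0.3,-16,2,0,0,0,0],[-0.3,-20,2,0,0,0,0],[-0.3,-24,3,0,0,0,0],[-0.3,-28,3,0,0,0,0],[-0.3,-32,3,0,0,0,0],[-0.3,-36,4,0,0,0,0],[-0.3,-38.5,4,0,0,0,0]],
  ],
)

```text
t: 15.2
eef_pos: [0.4711, -0.2421, 0.0033]
tool_rot: [0.0, 0.673, 0.739, 0.0]
contact_force: [0.2, 0.2, 0.3]
gripper_width: 0.352
grasp_force: 0.1
```

```bash
python3 w.py; python3 -c "
from h import *
print(bot.get_obs()['contact_force'])"
```

```text
[ 0.4711 -0.2421  0.0033] 95.3513090057973 15.2
32 [248 303] [280 297] [310 303]
lens tool mm [-44.37838855  -0.60483088] res 0.18959279549858427 clamp -19.705474408387186 0.3452932015188849 world [ 0.47465994 -0.28629301]
remaining in tool -0.3775118032482354 -0.2519078354047197
[ 0.73662812 -0.93814383 -0.36218523]
```

Request:
step_arm(
  increments=[
    [[-0.3,6,0,0,0,0,0],[-0.3,25,0,0,0,0,0],[-0.3,25,0,-40,0,0,0],[-0.3,25,0,-80,0,0,0],[-0.3,25,0,-120,0,0,0],[0.2,0,-20,-140,0,0,0],[0.2,-30,-40,-150,0,0,-6.8],[0.2,-55,-65,-150,0,0,-6.8],[0.2,-82,-65,-150,0,0,-6.8],[0.2,-82,-65,-150,0,0,-6.8]],
  ],
)

```text
t: 16.08
eef_pos: [0.4119, -0.3349, 0.1536]
tool_rot: [0.001, 0.631, 0.776, -0.001]
contact_force: [0.6, -0.2, -0.0]
gripper_width: 0.599
grasp_force: 0.0
```

```bash
python3 - <<'E'
from h import *
import pickle
o=bot.get_obs();print(o["eef_pos"],o["tool_rot"],o["t"])
C=bot.read_camera("wrist");pickle.dump(C,open("w4.pkl","wb"))
a=C["image"][60:320,180:480];save("pics/w4.png",np.clip(cv2.resize(a,None,fx=2.3,fy=2.3,interpolation=cv2.INTER_CUBIC)*1.4,0,255).astype(np.uint8))
E
```

```text
[ 0.41189209 -0.33490295  0.15358144] [ 0.00108536  0.63115967  0.77565112 -0.00127662] 16.0833
```

View pics/w4.png

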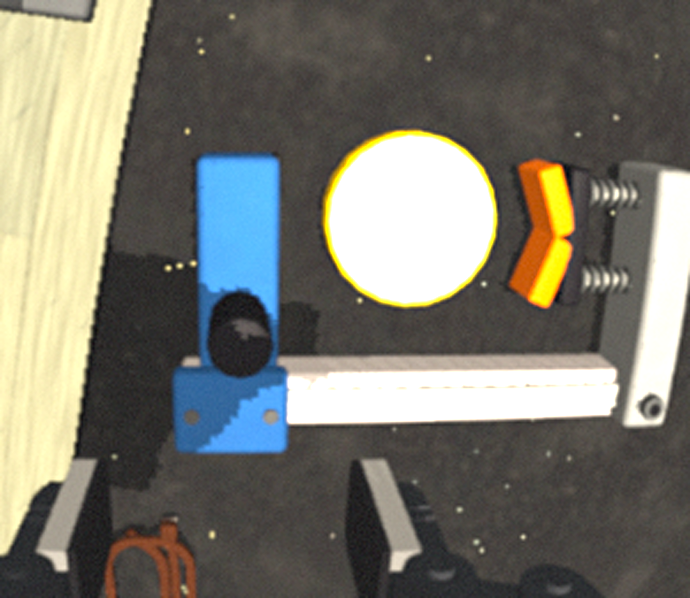

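The lens lies in the gap, centred at (410,218) in the crop. The pad apex is at (553,233) and the post top at (241,338).

```bash
python3 - <<'E'
from h import *
import pickle
C=pickle.load(open("w4.pkl","rb"))
P=lambda x,y,z:onzw(C,180+x/2.3,60+y/2.3,z)
X=np.array([np.cos(np.radians(12.1)),np.sin(np.radians(12.1)),0]);Y=np.array([-X[1],X[0],0])
m=(C["image"][100:210,310:405].max(2)>120).astype(np.uint8)
c=max(cv2.findContours(m,0,1)[0],key=cv2.contourArea);e=cv2.fitEllipse(c);uv=np.array(e[0])+[310,100];print(uv,e[1])
L=onzw(C,*uv,.010);ap=P(553,233,.0255);post=P(241,338,.07)
O=ap-.037*X;O[2]=0
for n,p in dict(L=L,post=post,jaw=P(279,160,.028),tip=P(520,165,.0255),tip2=P(545,305,.0255)).items():print(n,p.round(4),((p-O)@X*1e3).round(1),((p-O)@Y*1e3).round(1))
o=bot.get_obs();p=o["eef_pos"];w=o["tool_rot"];t=2*np.arctan2(w[2],w[1]);print(p,np.degrees(t),"O",O)
tx=np.array([np.cos(t),np.sin(t),0]);ty=np.array([np.sin(t),-np.cos(t),0])
for d in(post-p,np.array([.4145,-.3298,0])-p):print("to post",d@tx*1e3,d@ty*1e3)
E
```

```text
[357.84132385 154.49527359] (74.70028686523438, 76.186279296875)
L [ 0.4736 -0.2841  0.01  ] -18.8 1.9
post [ 0.414  -0.3273  0.07  ] -86.1 -27.8
jaw [ 0.417  -0.2725  0.028 ] -71.7 25.2
tip [ 0.5072 -0.2524  0.0255] 20.7 25.9
tip2 [ 0.5344 -0.3031  0.0255] 36.7 -29.4
[ 0.41296473 -0.33162448  0.15334872] 101.88976426890933 O [ 0.49241526 -0.28204623  0.        ]
to post 4.037809774783904 1.9174205387158978
to post 1.469027278433898 1.8782286259721341
```

Request:
step_arm(
  increments=[
    [[0.2,2.5,2,0,0,0,0],[0.2,2.5,2,35,0,0,0],[0.2,2.5,2,70,0,0,0],[0.2,2.5,2,95,0,0,0],[0.2,2.5,2,110,0,0,0],[0.2,2.5,2,110,0,0,0],[-1,2.5,2,110,0,0,0],[-1,2.5,2,110,0,0,0],[-1,2.5,2,110,0,0,0],[-1,2.5,2,110,0,0,0]],
  ],
)

```text
t: 16.97
eef_pos: [0.4156, -0.3257, 0.0447]
tool_rot: [0.0, 0.628, 0.778, -0.0]
contact_force: [-3.2, 3.4, 6.5]
gripper_width: 0.237
grasp_force: 58.8
```

Request:
step_arm(
  increments=[
    [[-1,0,0,0,0,0,0],[-1,0,0,0,0,0,0],[-1,0,0,0,0,0,0],[-1,0,0,0,0,0,0]],
  ],
)

```text
t: 17.3
eef_pos: [0.4156, -0.3258, 0.0447]
tool_rot: [0.0, 0.628, 0.778, -0.0]
contact_force: [-3.9, 4.1, 7.2]
gripper_width: 0.238
grasp_force: 58.9
```

Request:
step_arm(
  increments=[
    [[-1,0,3,0,0,0,0],[-1,0,6,0,0,0,0],[-1,0,9,0,0,0,0],[-1,0,12,0,0,0,0],[-1,0,15,0,0,0,0],[-1,0,18,0,0,0,0],[-1,0,21,0,0,0,0],[-1,0,24,0,0,0,0],[-1,0,26,0,0,0,0],[-1,0,28,0,0,0,0]],
  ],
)

```text
t: 18.13
eef_pos: [0.4413, -0.3203, 0.0447]
tool_rot: [-0.001, 0.628, 0.778, -0.001]
contact_force: [-8.2, 3.1, 12.5]
gripper_width: 0.238
grasp_force: 59.5
```

Request:
step_arm(
  increments=[
    [[-1,0,0,0,0,0,0],[-1,0,0,0,0,0,0]],
  ],
)

```text
t: 18.3
eef_pos: [0.4417, -0.3202, 0.0447]
tool_rot: [-0.001, 0.628, 0.778, -0.001]
contact_force: [-5.8, 3.1, 10.4]
gripper_width: 0.233
grasp_force: 59.2
```

Request:
step_arm(
  increments=[
    [[-1,0,2,0,0,0,0],[-1,0,4,0,0,0,0],[-1,0,6,0,0,0,0],[-1,0,8,0,0,0,0],[-1,0,10,0,0,0,0],[-1,0,11,0,0,0,0],[-1,0,12,0,0,0,0],[-1,0,12,0,0,0,0]],
  ],
)

```text
t: 18.97
eef_pos: [0.4528, -0.3178, 0.0447]
tool_rot: [-0.001, 0.628, 0.778, -0.001]
contact_force: [-9.2, 2.0, 12.4]
gripper_width: 0.238
grasp_force: 59.7
```

```bash
python3 - <<'E'
from h import *
import pickle
o=bot.get_obs();print(o["eef_pos"],o["contact_force"],o["t"])
C=bot.read_camera("wrist");pickle.dump(C,open("w5.pkl","wb"))
a=C["image"][90:350,160:460];save("pics/w5.png",np.clip(cv2.resize(a,None,fx=2.3,fy=2.3,interpolation=cv2.INTER_CUBIC)*1.4,0,255).astype(np.uint8))
hsv=cv2.cvtColor(C["image"],cv2.COLOR_RGB2HSV)
m=cv2.inRange(hsv,(5,150,100),(22,255,255));m[:60]=0;m[350:]=0
# pad: rightmost/leftmost per row, rough position
n,l,s,c=cv2.connectedComponentsWithStats(m)
for i in range(1,n):
    if s[i,4]>60: print(s[i],c[i],onzw(C,*c[i],.02))
E
```

```text
[ 0.4527804  -0.3178359   0.04469375] [-9.21045246  2.02681605 12.3892794 ] 18.9667
[ 402  157   45  102 2667] [426.99850019 207.55343082] [ 0.53102728 -0.27388957  0.02      ]
[534 301  26  49 610] [550.68688525 332.79672131] [ 0.72377535 -0.35962036  0.02      ]
```

View pics/w5.png

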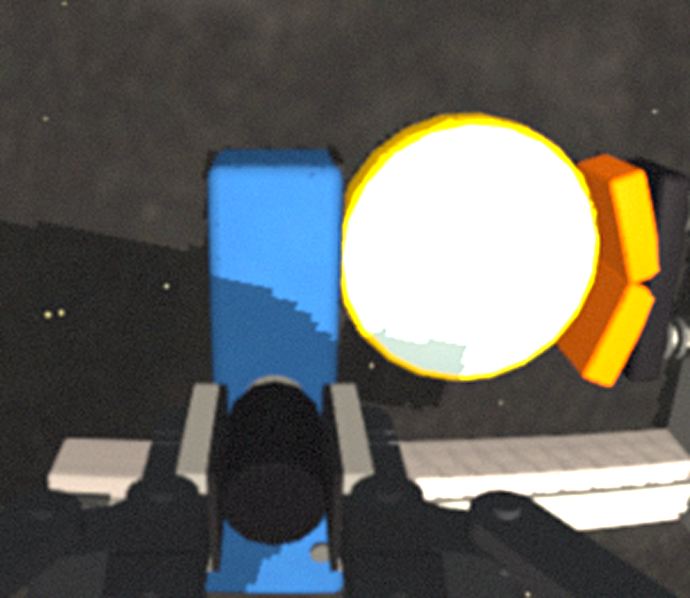

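The post is gripped. The jaw front (column 343) touches the lens, and the lens (centre 470,247) is about to meet the pad vee (apex 640,284).

```bash
cat > j.py <<'E'
from h import *
import pickle,sys
C=pickle.load(open(sys.argv[1],"rb"))
X=np.array([np.cos(np.radians(12.1)),np.sin(np.radians(12.1)),0]);Y=np.array([-X[1],X[0],0])
O=np.array([.4933,-.2823,0])
P=lambda x,y,z:onzw(C,160+x/2.3,90+y/2.3,z)
im=C["image"];m=(im[120:270,295:425].max(2)>110).astype(np.uint8)
hsv=cv2.cvtColor(im,cv2.COLOR_RGB2HSV)
for n,p in dict(L=P(470,247,.012),apex=P(638,284,.0255),jaw=P(343,165,.028),jaw2=P(338,380,.028),blockedge=P(690,430,.022)).items():print(n,p.round(4),((p-O)@X*1e3).round(1),((p-O)@Y*1e3).round(1))
E
python3 j.py w5.pkl
```

```text
L [ 0.4939 -0.2783  0.012 ] 1.4 3.7
apex [ 0.536  -0.2746  0.0255] 43.3 -1.4
jaw [ 0.4556 -0.2628  0.028 ] -32.7 26.9
jaw2 [ 0.4669 -0.3133  0.028 ] -32.4 -24.8
blockedge [ 0.5741 -0.3135  0.022 ] 72.4 -47.5
```

```bash
python3 - <<'E'
from h import *
import pickle
X=np.array([np.cos(np.radians(12.1)),np.sin(np.radians(12.1)),0]);Y=np.array([-X[1],X[0],0]);O=np.array([.4933,-.2823,0])
for f,(x0,x1,y0,y1) in(("w1.pkl",(315,350,150,225)),("w4.pkl",(395,435,120,200)),("w5.pkl",(395,455,150,265))):
    C=pickle.load(open(f,"rb"));hsv=cv2.cvtColor(C["image"],cv2.COLOR_RGB2HSV)
    m=cv2.inRange(hsv,(5,150,60),(24,255,255));M=np.zeros_like(m);M[y0:y1,x0:x1]=m[y0:y1,x0:x1]
    n,l,s,c=cv2.connectedComponentsWithStats(M);i=1+s[1:,4].argmax()
    p=np.argwhere(l==i)[:,::-1]
    Q=np.array([onzw(C,*q,.0255) for q in p.astype(float)])-O
    a=Q@X*1e3;b=Q@Y*1e3
    print(f,s[i],"max x",np.percentile(a,99.5).round(1),"at rows y",b[a>np.percentile(a,99)].mean().round(1),"y range",np.percentile(b,[.5,99.5]).round(1))
    if f!="w1.pkl":
        h=cv2.inRange(hsv,(100,120,60),(125,255,255));r=np.flatnonzero  # jaw front edge near y=15 at z .028
        for row in ((140,160) if f=="w4.pkl" else (180,220)):
            c=r(h[row,200:330]).max()+200;q=onzw(C,c+.5,row,.028)-O;print("jaw",(q@X*1e3).round(1),(q@Y*1e3).round(1))
E
```

```text
w1.pkl [325 158  19  56 727] max x 44.3 at rows y -1.4 y range [-29.  31.]
w4.pkl [ 401  129   29   65 1234] max x 44.5 at rows y -1.0 y range [-28.4  28.4]
jaw -72.3 16.9
jaw -72.2 0.0
w5.pkl [ 396  150   51  109 2753] max x 47.9 at rows y -0.9 y range [-28.4  30.8]
jaw -32.8 17.5
jaw -32.8 -4.1
```

The pad is already pushed back about 3.5 mm, so about 1.7 mm more is needed.

Request:
step_arm(
  increments=[
    [[-1,0,1,0,0,0,0],[-1,0,1.7,0,0,0,0],[-1,0,1.7,0,0,0,0],[-1,0,1.7,0,0,0,0]],
  ],
)

```text
t: 19.35
eef_pos: [0.4541, -0.3175, 0.0447]
tool_rot: [-0.001, 0.628, 0.778, -0.001]
contact_force: [-10.2, 3.5, 13.6]
gripper_width: 0.236
grasp_force: 59.7
```

```bash
cat > k.py <<'E'
from h import *
X=np.array([np.cos(np.radians(12.1)),np.sin(np.radians(12.1)),0]);Y=np.array([-X[1],X[0],0]);O=np.array([.4933,-.2823,0])
o=bot.get_obs();print(o["eef_pos"],o["contact_force"],o["gripper_width"],o["t"])
C=bot.read_camera("wrist");hsv=cv2.cvtColor(C["image"],cv2.COLOR_RGB2HSV)
m=cv2.inRange(hsv,(5,150,60),(24,255,255));m[:,:300]=0;m[:,470:]=0;m[:100]=0
n,l,s,c=cv2.connectedComponentsWithStats(m);i=1+s[1:,4].argmax();p=np.argwhere(l==i)[:,::-1]
Q=np.array([onzw(C,*q,.0255) for q in p.astype(float)])-O;a=Q@X*1e3;b=Q@Y*1e3
print("pad push",np.percentile(a,99.5)-44.4,s[i],"y",np.percentile(b,[.5,99.5]))
h=cv2.inRange(hsv,(100,120,60),(125,255,255))
for row in(150,180,220):
    r=np.flatnonzero(h[row,200:330])
    if len(r): q=onzw(C,r.max()+200.5,row,.028)-O;print("jaw",q@X*1e3,q@Y*1e3)
w=((C["image"].min(2)>170)*255).astype(np.uint8);w[:80]=0;w[300:]=0;w[:,:260]=0;w[:,440:]=0
n,l,s,c=cv2.connectedComponentsWithStats(w);i=1+s[1:,4].argmax()
q=onzw(C,s[i,0]+s[i,2]/2,s[i,1]+s[i,3]/2,.012)-O;print("lens",s[i],q@X*1e3,q@Y*1e3)
E
python3 k.py
```

```text
[ 0.45411982 -0.31753333  0.04468301] [-10.15030702   3.48741655  13.55000454] 0.23646860320750207 19.35
pad push 4.639565748850117 [ 309  139  138  120 3124] y [-28.36719436  38.64665837]
jaw -31.460451137251052 17.505231491700005
jaw -31.385879142710785 -4.095059770146811
lens [ 310  145  109  108 8734] 2.964359685915434 2.7762294619233536
```

Pad pushed about 4.6 mm, lens about 2.8 mm off the middle. Release and lift straight up.

Request:
step_arm(
  increments=[
    [[0.1,0,0,0,0,0,0],[0.1,0,0,0,0,0,0],[0.1,0,0,0,0,0,0],[0.1,0,0,0,0,0,0],[0.1,0,0,-20,0,0,0],[0.1,0,0,-50,0,0,0],[0.1,0,0,-85,0,0,0],[0.1,0,0,-110,0,0,0],[0.1,0,0,-110,0,0,0],[0.1,0,0,-110,0,0,0]],
  ],
)

```text
t: 20.23
eef_pos: [0.4573, -0.3181, 0.155]
tool_rot: [0.002, 0.628, 0.778, 0.0]
contact_force: [0.1, -0.3, -0.6]
gripper_width: 0.552
grasp_force: 0.0
```

```bash
python3 k.py
```

```text
[ 0.45734917 -0.31814227  0.15501901] [ 0.09146786 -0.31927987 -0.60757387] 0.5517139998832304 20.2333
pad push 5.026054102904787 [ 355  132   30   70 1108] y [-28.56391701  29.33730961]
jaw -31.67362651034572 15.26128850715002
jaw -31.387303925806812 -10.6319467093775
jaw -31.767827360047594 -47.108199400214666
lens [ 294  126   73   72 4075] 3.419608224515206 2.4095469897539767
```

Clamped: jaw ≈ 31.5 mm, pad ≈ 5 mm, lens y ≈ 2.4 mm, and the arm is clear.

```bash
python3 -c "
from station import bot
print(bot.hand_in())"
```

```text
the job is handed in; nothing more can be done
None
```

I handed the job in with the lens clamped: by camera, the pad is pushed back about 5 mm and the lens sits about 2.4 mm off the middle; the gripper briefly brushed the machine casing at about 6 N on the way, and hand-in returned no verdict.

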